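Close the last two lid clamps of a wax injector

ROBOT

A 6-joint arm with a two-finger parallel gripper is mounted at the origin on the work surface. World frame = base frame: x ahead of the robot, y to its left, z up, the work surface at z = 0. Lengths are in m, angles in rad, forces in N, time in s.
With the tool pointing down it reaches from about 0.3 to 0.775 m from the base axis. Payload 14.6 kg.
Tool frame: the origin (TCP) lies at the very end of the fingers, on their centre line; the grasp point (between the pads) lies 19 mm behind it; y points along the fingers, z is the direction in which the jaws open and shut, and the axes are right-handed (so a half turn about y gives the same grasp; the last joint's range is limited). The gripper opens to 94 mm and grips with 3 to 60 N. Pads are 16 mm wide; open, the fingers measure 119 mm over their backs; the gripper's body (75 mm by 177 mm) begins 78 mm behind the grasp point.
Start: joints at [-1.329, 0.3, 1.521, -0, 1.321, -0.067], TCP at [0.167, -0.524, 0.205] pointing down, gripper open.
Joint ranges: [-3.03, 3.03], [-0.79, 2.21], [0.23, 2.52], [-1.04, 4.18], [0, 3.07], [-2.55, 2.55]. Speed limits (rad/s): [2.22, 2.22, 2.57, 3.14, 3.14, 3.14].

INTERFACE

Orientations are given as a rotation vector (axis times angle).
In Python, from rig import sense, imaging, arm gives the robot as it stands.
- The arm moves only by the tool move_arm, never from a script. Its argument "increments" is a list of rows, each a list of 4 numbers: the shift along the tool's x, y, z in units of 60 mm (1.0 is 60 mm), then the turn about the tool's y in units of 8 degrees (1.0 is 8 degrees). In form: [[tx, ty, tz, twist], ...]. A call has 1 to 12 rows; each row shifts and turns the commanded pose from where the row before left it, along the tool's axes as they then stand; what a row does not reach is not made up. A row lasts 1/8 s, in which the tool goes at most 62.5 mm and 10.7 degrees, less where a joint would pass 70% of its speed; a pose out of reach is approached as far as the arm can. A call is refused whole if a number of a shift passes 1 or a number of a turn 1, either way. A call with a gripper value outside its range is refused whole. "claw" is the finger opening in mm, from 0 to 94, set as the call begins (left out, the last holds). The fingers move at their own pace and stop on an object; "squeeze" is the grip in N (left out, the last holds). Time passes only in rows, so rows that do not move let the fingers close. It gives the time, the measured TCP pose, the force and the opening at its end, in the units of the state.
- sense(): the state, without advancing time (a new reading comes with each control period).
- imaging.snapshot(name): name is "scene" or "side" or "wrist"; returns a dict with "color" (420x560x3 uint8, red, green, blue), "fx", "fy", "cx", "cy" (pixels), "k1" (the pictures are not rectified: a ray, as slopes to the right and down, at radius r is drawn at 1 + k1 r^2 times it, then the intrinsics apply), "R" (3x3) and "t" (3): a world point X has camera coordinates R X + t; the wrist camera has in their place "hand_eye" (4x4, takes a point from camera to tool coordinates, whose origin is the TCP and whose axes are the tool frame's). Camera axes: x right, y down, z forward; pixel columns grow to the right and rows downward; lengths in m; the calibration is good to about 2 mm. A picture is of the moment at which its call begins: read the wrist's pose just before it. There is no depth.
- arm.job_done(): hands the job in, once; it reports no verdict.
The state is a dict: "t": time; "q": joint angles; "joint_velocities": joint speeds; "effort": joint torques, N m; "ee_pos": TCP position; "tool_rot": TCP orientation; "contact_force": force on the tool from outside, world axes, zero at the start; "torque": the same for the moment, N m; "finger_gap": opening from 0.0 (shut) to 1.0 (fully open).
Only numpy, scipy, OpenCV 4.12 (cv2) and the standard library are available. Lean on these libraries where they do the work, as an engineer would, in place of code of your own. Each camera call takes 0.05 s, during which the arm holds its last target. There are 200 camera calls.

TASK

The wax pot of the injector has just been topped up and its lid is back in place, but the two clamps on the side nearest you are still swung out. Swing both of them in over the lid until each comes fully home beside its stop pin, and leave the two back clamps closed. Do not knock the dial gauges on the lid, and leave everything else on the machine and the bench where it stands.

Things in the scene. Friction and masses are not known exactly. Their poses are not given: they have to be found in the camera images.
- injector: bench wax injector, fixed: grey-blue steel cabinet 330 (x) x 320 (y) mm, top 225 mm above the bench. Origin: centre of its underside; z up, -x is its front (robot's side), with a brass nozzle 42 mm out, 100 mm up. On top, on the same axis: steel pot flange (radius 130, top at 247 mm) and round aluminium lid. Four swing clamps round the lid, at 45 deg to its front, left, right and back
- lid_top (a point): centre of the lid's flat top, 263 mm above the bench, on the lid's axis; axes as the injector's. Lid radius 98 mm. A flat brass plug (radius 20, 8 mm high) sits on it 62 mm in front of the axis. Where each closed clamp lies, a dark stop pin (9 mm thick, 14 mm high) stands beside it on the lid. The clamp pivots stand 113 mm from the axis
- gauges: dark steel and brass fittings fixed on the middle of the lid, within 80 mm of its axis; origin as point lid_top. In front two dial gauges (see gauge_left, gauge_right), behind them a block, valve knobs and a black hose arching to 125 mm above the lid, behind the axis. A gripper pointing straight down on a closed clamp's ball would strike a gauge; one leaning back to the robot by 30 to 40 deg passes
- gauge_left (a point): centre of the left dial gauge: a round dial 56 mm across and 26 mm thick, white face looking up and to the front at 45 deg; 12 mm in front of the lid's axis, 34 mm to its left, 90 mm above the lid. Its lower edge overhangs to 41 mm in front of the axis, 79 mm above the lid
- gauge_right (a point): centre of the right dial gauge: a round dial 56 mm across and 26 mm thick, white face looking up and to the front at 45 deg; 12 mm in front of the lid's axis, 34 mm to its right, 90 mm above the lid. Its lower edge overhangs to 41 mm in front of the axis, 79 mm above the lid
- clamp_left (a joint): front left swing clamp (+y side): flat steel bar 20 mm wide, 10 thick, underside 2 mm above the lid, nose end 54 mm from its upright pivot. Angle in rad, 0 to 2.5: 0 = closed, at its end stop, nose to the lid's axis; grows as the nose swings out clockwise from above, by way of the front. Starts at 1.1 to 2.2. Friction 0.2 N m (4.5 N at the ball): it stays where left; no spring or catch
- clamp_right (a joint): front right swing clamp (-y side), mirror image of the left: same sizes, friction and range; 0 = closed; grows as the nose swings out anticlockwise from above, by way of the front. Starts at 1.1 to 2.2
- clamp_back_left (a joint): same clamp at the back left, closed (0) from the start; it is to stay closed
- clamp_back_right (a joint): same clamp at the back right, closed (0) from the start; it is to stay closed
- clamp_left_pivot (a point): on the left clamp's pivot axis, at the underside of the bar, 265 mm above the bench; its x axis points along the bar to the nose, z up. A dark nut of radius 7 mm stands here, top at 283 mm
- clamp_left_ball (a point): centre of the left clamp's black ball knob, its handle: 24 mm diameter, on a 9 mm steel stem on the bar, 45 mm from the pivot towards the nose. Centre 305 mm above the bench, 30 mm above the bar's top. Pinch it at any tilt; it revolves freely on its upright stem, so the tool need not turn with the clamp. Clamp closed: 68 mm from the lid's axis
- clamp_right_pivot (a point): as clamp_left_pivot, for the right clamp
- clamp_right_ball (a point): as clamp_left_ball, for the right clamp
- tray: small clear open tray 50 x 50 x 22 mm, loose, on the front right corner of the cabinet's top; origin under its centre. Leave it
- mould: red rubber mould with a green band, 75 x 55 x 26 mm, loose on the bench beside the machine; origin under its centre. Leave it
- cup: pink mug, 72 mm across and 80 mm high, loose on the bench beside the machine; origin under its centre. Leave it
- pattern_box: clear box with a pale green lid, 134 x 94 x 43 mm, loose on the bench to the right of the machine; origin under its centre. Leave it

How it is judged:
At the end, for the whole second after the job is handed in: all four clamps lie over the lid within 0.15 rad (9 deg) of fully closed, and the tray (15 mm), mould, cup and pattern box (20 mm) are where they stood (value of joint each of clamp_left, clamp_right, clamp_back_left, clamp_back_right below 0.15 rad and distance of tray from where it was at the start of the episode below 0.015 m and distance of each of mould, cup, pattern_box from where it was at the start of the episode below 0.02 m); the robot touches nothing.
It fails at once if the gauges and fittings on the lid are knocked (over 8 N) (contact force between gauges and the fingers above 8 N or contact force between gauges and the arm above 8 N).
It fails at once if a bystander is knocked over or lifted (angle between any of cup, tray's own z axis and vertical above 0.5 rad or height (world z) of any of mould, pattern_box above 0.04 m).
It also fails if it takes over 45 s, if anything falls off the work surface, if the arm or the gripper's body presses on something with over 40 N, if the wrist force passes 120 N, or if a joint passes its speed limit or range.

## Working session

There is one attempt and no reset: what is moved stays moved. The work goes in short steps, Python scripts to look and compute and a tool call to move; the robot and the scene stay as the last step left them, time stands still between calls to the robot, and variables do not carry over. Pictures are saved under pics/ and viewed, and the job is handed in when it is done.

Besides the shell and the picture viewer there is one more tool, called after "Call:" as a command line: name --pt "numbers of a row" for each row, then --argument value for the rest. move_arm: Moves the arm, as the interface text tells. Its arguments: {"type":"object","properties":{"increments":{"type":"array","items":{"type":"array","items":{"type":"number"}}},"claw":{"type":"number"},"squeeze":{"type":"number"}},"required":["increments"]}

```bash
mkdir -p pics; python3 - <<'E'
from rig import sense, imaging
import cv2
s=sense();print(s)
for n in("scene","side","wrist"):
    d=imaging.snapshot(n);cv2.imwrite(f"pics/{n}0.png",d["color"][:,:,::-1])
    print(n,{k:v for k,v in d.items() if k!="color"})
E
```

```text
{'t': 0.0, 'q': array([-1.32861318e+00,  3.00484995e-01,  1.52157656e+00,  5.29194668e-05,
        1.32066945e+00, -6.65983362e-02]), 'joint_velocities': array([ 1.59521781e-03, -2.23633509e-04,  9.07240140e-05,  5.27631065e-04,
        2.23244720e-04, -3.79415610e-04]), 'effort': array([-1.37742762e-03, -5.31807840e+01, -3.52734876e+01,  7.07960827e-02,
        2.44811102e-02, -9.80494201e-05]), 'ee_pos': array([ 0.16709457, -0.5237384 ,  0.20488061]), 'tool_rot': array([-0.31985203,  2.0561647 , -2.05379702]), 'contact_force': array([ 0.17961194, -0.17393521,  0.52434495]), 'torque': array([ 0.01644906, -0.03190426, -0.00410137]), 'finger_gap': 0.9974052389868715}
scene {'fx': 402.45295679156646, 'fy': 402.45295679156646, 'cx': 280.3182850950155, 'cy': 210.98126802838982, 'k1': -0.013874766312768008, 'R': array([[-0.75031758,  0.6609902 ,  0.01074672],
       [ 0.5512685 ,  0.63457481, -0.54168058],
       [-0.36486515, -0.40050813, -0.84051571]]), 't': array([ 0.4577798 , -0.17246371,  1.47083932])}
side {'fx': 491.5558103475554, 'fy': 491.5558103475554, 'cx': 276.93122603625875, 'cy': 207.7604928333939, 'k1': 0.03127472919463775, 'R': array([[-0.88465494, -0.4660884 , -0.01213378],
       [-0.29427209,  0.57834832, -0.76086606],
       [ 0.3616484 , -0.66953329, -0.64879551]]), 't': array([0.45821297, 0.34861829, 1.56684775])}
wrist {'fx': 305.87793053555424, 'fy': 305.87793053555424, 'cx': 282.44892290743667, 'cy': 213.35967473102696, 'k1': -0.05678284419878298, 'hand_eye': array([[-3.50829312e-04,  9.61123538e-01,  2.76118492e-01,
        -8.08257331e-02],
       [ 3.25389714e-04, -2.76118384e-01,  9.61123578e-01,
        -1.78702188e-01],
       [ 9.99999886e-01,  4.27036441e-04, -2.15869290e-04,
         7.31886622e-04],
       [ 0.00000000e+00,  0.00000000e+00,  0.00000000e+00,
         1.00000000e+00]])}
```

View pics/scene0.png

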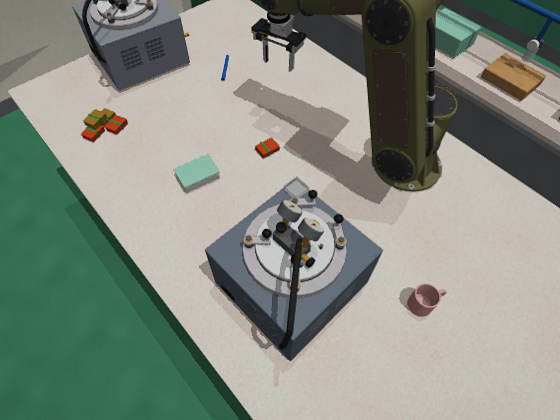

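View pics/side0.png

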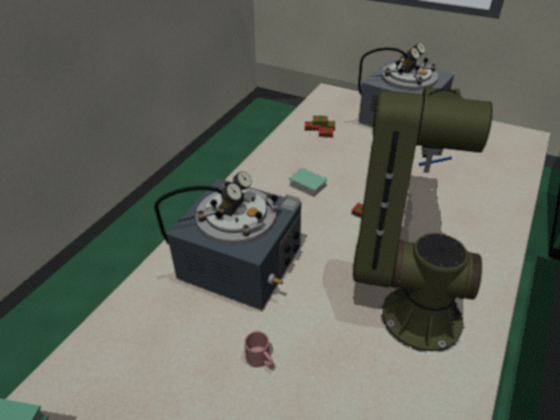

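View pics/wrist0.png

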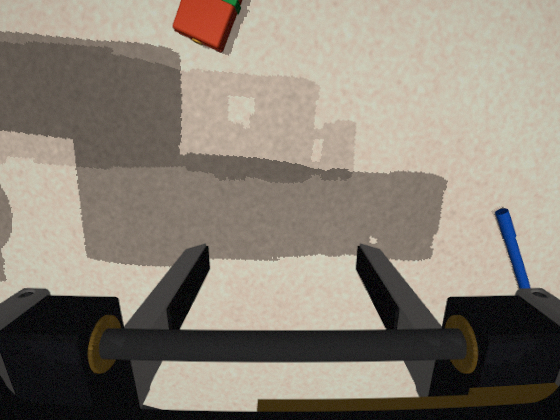

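```bash
python3 - <<'E'
import cv2
a=cv2.imread("pics/scene0.png")[165:325,200:400];cv2.imwrite("pics/sc.png",cv2.resize(a,None,fx=4,fy=4,interpolation=cv2.INTER_CUBIC)[:600])
a=cv2.imread("pics/side0.png")[160:285,150:310];cv2.imwrite("pics/sd.png",cv2.resize(a,None,fx=4.8,fy=4.8,interpolation=cv2.INTER_CUBIC))
E
```

```text
(no output)
```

View pics/sc.png

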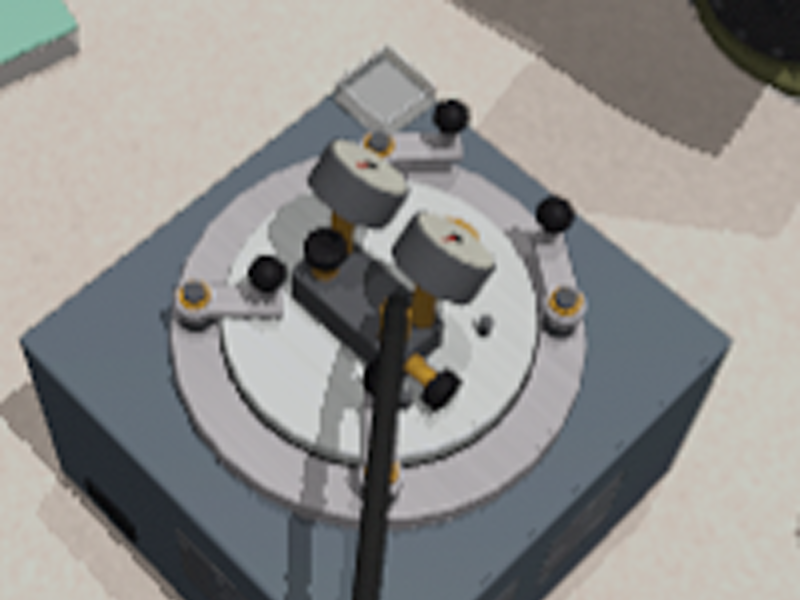

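View pics/sd.png

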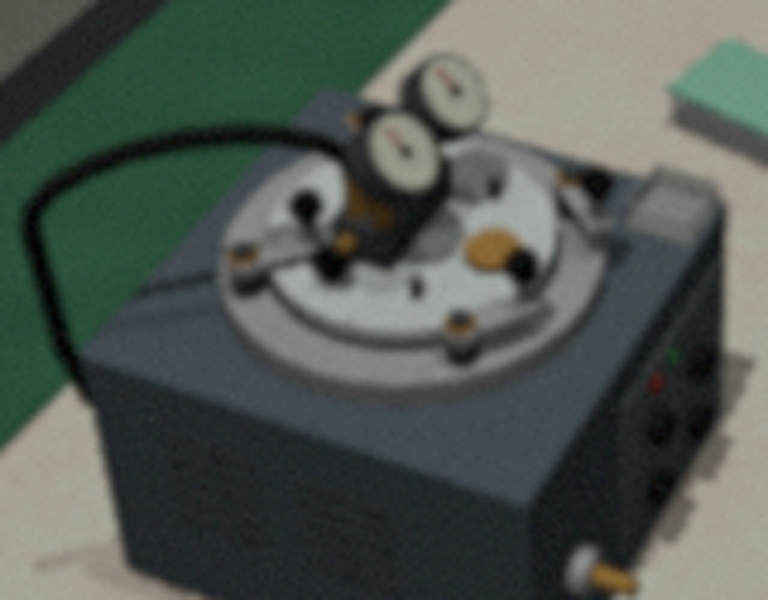

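```bash
cat > h.py <<'E'
import numpy as np, cv2
from scipy.optimize import least_squares
from scipy.spatial.transform import Rotation as Ro
def proj(d,X):
    c=np.atleast_2d(X)@d["R"].T+d["t"]; p=c[:,:2]/c[:,2:]
    p=p*(1+d["k1"]*(p**2).sum(1))[:,None]
    return p*[d["fx"],d["fy"]]+[d["cx"],d["cy"]]
ANG=dict(L=135,R=-135,BL=45,BR=-45)
def piv(k): a=np.radians(ANG[k]); return .113*np.array([np.cos(a),np.sin(a)])
def ball(k,th):
    a=np.radians(ANG[k]+180)+th*(-1 if k in("L","BR") else 1)
    return piv(k)+.045*np.array([np.cos(a),np.sin(a)])
def world(p,l,z): 
    c,s=np.cos(p[2]),np.sin(p[2]); return np.r_[p[0]+c*l[0]-s*l[1],p[1]+s*l[0]+c*l[1],z]
E
python3 - <<'E'
from h import *
from rig import imaging,sense
sc,sd=imaging.snapshot("scene"),imaging.snapshot("side")
O=[(sc,"L","b",338.5,218.75),(sc,"R","b",312.75,194.25),(sc,"L","n",341.5,239.5),(sc,"R","n",294.75,200.75),(sc,"BR","n",248.5,238.25),(sc,"BR","b",266.75,233.25),
(sd,"L","b",258.75,215.4),(sd,"R","b",274.4,197.7),(sd,"L","n",246.25,227.1),(sd,"BL","n",200.6,213.1)]
def res(p,full=False):
    th=dict(L=p[3],R=p[4],BL=0,BR=0);r=[]
    for d,k,w,u,v in O:
        X=world(p,ball(k,th[k]),.305) if w=="b" else world(p,piv(k),.283)
        r.append(proj(d,X)[0]-[u,v])
    return np.array(r) if full else np.ravel(r)
f=least_squares(res,[.6,0,0,1.6,1.6],loss="soft_l1");p=f.x
print(p.round(4));print(res(p,1).round(1))
for k,i in(("L",3),("R",4)): print(k,"piv",world(p,piv(k),.28).round(4),"ball",world(p,ball(k,p[i]),.305).round(4),"closed",world(p,ball(k,0),.305).round(4))
np.save("p.npy",p)
s=sense();print(Ro.from_rotvec(s["tool_rot"]).as_matrix().round(3))
E
```

```text
[0.6288 0.0714 0.0605 1.3911 1.6688]
[[-0.2 -0.4]
 [-0.3 -0.6]
 [ 0.3 -0.9]
 [-0.3 -1. ]
 [ 0.1 -0.3]
 [ 0.3  0.3]
 [-0.5  0.8]
 [-0.5  1.1]
 [-0.8 -0.2]
 [-0.8 -0.1]]
L piv [0.5442 0.1463 0.28  ] ball [0.5209 0.1078 0.305 ] closed [0.5779 0.1165 0.305 ]
R piv [ 0.5539 -0.0132  0.28  ] ball [0.5175 0.0132 0.305 ] closed [0.5837 0.0205 0.305 ]
[[-0.953 -0.     0.304]
 [-0.304  0.    -0.953]
 [-0.    -1.    -0.   ]]
```

Call:
move_arm --pt "0 -0.9 0 0.9" --pt "0 -0.9 0 0.87" --pt "0 -0.8 0 0" --claw 0 --squeeze 20

```text
t: 0.62
ee_pos: [0.1671, -0.5238, 0.3635]
tool_rot: [-0.065, 2.19, -2.192]
contact_force: [-0.3, -0.2, -0.6]
finger_gap: 0.721
```

Call:
move_arm --pt "-0.45 0 -0.73 0" --pt "-0.45 0 -0.73 0" --pt "-0.45 0 -0.73 0" --pt "-0.45 0 -0.73 0" --pt "-0.45 0 -0.73 0" --pt "-0.45 0 -0.73 0" --pt "-0.45 0 -0.73 0" --pt "-0.45 0 -0.73 0" --pt "-0.45 0 -0.73 0" --pt "-0.45 0 -0.73 0" --pt "-0.45 0 -0.72 0" --pt "-0.4 0 -0.7 0"

```text
t: 2.12
ee_pos: [0.4558, 0.0197, 0.3614]
tool_rot: [-0.068, 2.19, -2.19]
contact_force: [0.5, -0.9, 0.4]
finger_gap: 0.006
```

```bash
cat >> h.py <<'E'
def st():
    from rig import sense
    s=sense();p=np.load("p.npy");R=Ro.from_rotvec(s["tool_rot"]).as_matrix();c,si=np.cos(p[2]),np.sin(p[2])
    d=s["ee_pos"][:2]-p[:2];print("t",s["t"],"inj xy",np.round([c*d[0]+si*d[1],-si*d[0]+c*d[1]],4),"z",s["ee_pos"][2].round(4),"gap",round(s["finger_gap"],3),"F",s["contact_force"].round(1))
    print("tool x",R[:,0].round(3),"q",s["q"].round(2)); return s,R
E
python3 - <<'E'
from h import *
from rig import imaging
st()
for n in("scene","wrist"):
    d=imaging.snapshot(n)["color"][:,:,::-1]
    cv2.imwrite(f"pics/{n}1.png",d)
E
```

```text
t 2.125 inj xy [-0.1758 -0.0411] z 0.3614 gap 0.006 F [ 0.5 -0.9  0.4]
tool x [-0.998 -0.062 -0.   ] q [-0.04  0.01  1.5  -0.    1.63  1.47]
```

View pics/wrist1.png

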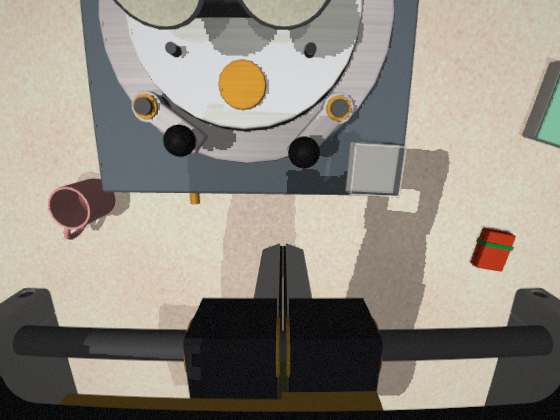

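```bash
python3 - <<'E'
from h import *
from rig import imaging
s,R=st();d=imaging.snapshot("wrist");H=d["hand_eye"];p=np.load("p.npy")
K=np.array([[d["fx"],0,d["cx"]],[0,d["fy"],d["cy"]],[0,0,1]])
for n,u,v,z in(("L",180,140,.305),("R",304,152,.305),("plug",242,85,.271),("nutL",144,105,.283),("nutR",340,107,.283)):
    q=cv2.undistortPoints(np.array([[[u,v]]],float),K,np.array([d["k1"],0,0,0.]))[0,0]
    r=R@H[:3,:3]@np.r_[q,1];o=R@H[:3,3]+s["ee_pos"];X=o+r*(z-o[2])/r[2]
    c,si=np.cos(p[2]),np.sin(p[2]);e=X[:2]-p[:2];print(n,X.round(4),"inj",np.round([c*e[0]+si*e[1],-si*e[0]+c*e[1]],4))
E
```

```text
t 2.225 inj xy [-0.1754 -0.0398] z 0.3608 gap 0.008 F [-0.1  0.2 -0.3]
tool x [-0.998 -0.065  0.001] q [-0.03  0.01  1.5   0.    1.63  1.47]
L [0.522  0.1022 0.305 ] inj [-0.1048  0.0372]
R [0.519  0.0083 0.305 ] inj [-0.1135 -0.0563]
plug [0.5674 0.0613 0.271 ] inj [-0.0619 -0.0064]
nutL [0.5467 0.1384 0.283 ] inj [-0.0779  0.0718]
nutR [ 0.5547 -0.0191  0.283 ] inj [-0.0794 -0.0858]
```

Call:
move_arm --pt "0 0.53 0.05 0" --pt "0 0.53 0 0" --pt "0 0 0 0" --pt "0 0 0 0"

```text
t: 2.78
ee_pos: [0.4557, 0.0145, 0.2994]
tool_rot: [-0.065, 2.189, -2.19]
contact_force: [0.3, 0.1, 0.3]
finger_gap: 0.004
```

```bash
python3 - <<'E'
from h import *
from rig import imaging
s,R=st();np.savez("w2.npz",R=R,e=s["ee_pos"])
d=imaging.snapshot("wrist")["color"][:,:,::-1];cv2.imwrite("pics/wrist2.png",d)
s,R=st()
d=imaging.snapshot("scene")["color"][:,:,::-1];cv2.imwrite("pics/scene2.png",cv2.resize(d[140:300,220:420],None,fx=4,fy=4)[:600])
E
```

```text
t 2.775 inj xy [-0.1762 -0.0463] z 0.2994 gap 0.004 F [0.3 0.1 0.3]
tool x [-0.998 -0.061 -0.002] q [-0.05  0.03  1.62 -0.    1.49  1.46]
t 2.825 inj xy [-0.1761 -0.0462] z 0.2994 gap 0.003 F [-0.9  0.2 -0.2]
tool x [-0.998 -0.061 -0.002] q [-0.05  0.03  1.62 -0.    1.49  1.46]
```

View pics/wrist2.png

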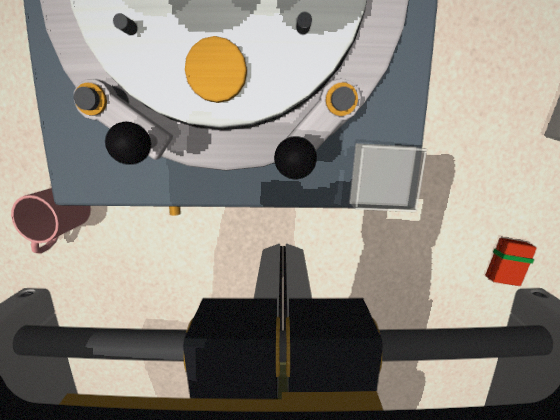

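View pics/scene2.png

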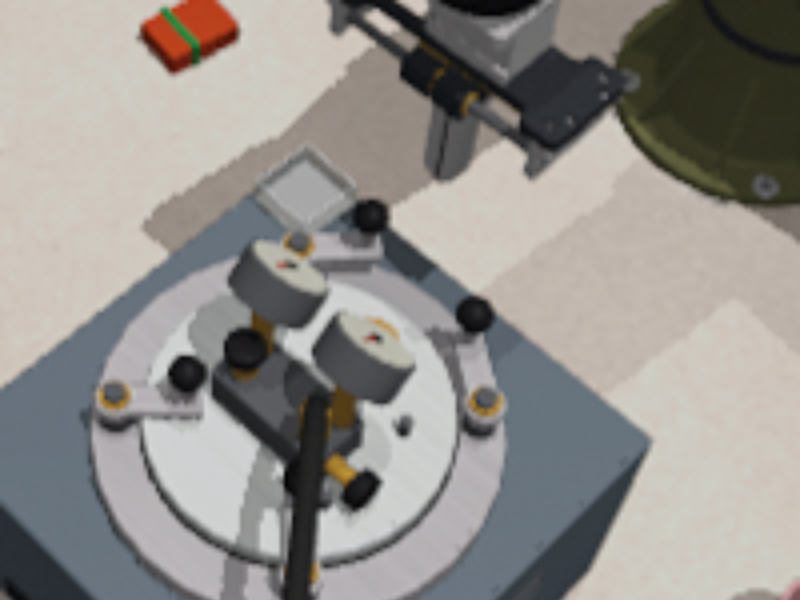

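```bash
cat >> h.py <<'E'
def wr(d,R,e,pts):
    H=d["hand_eye"];p=np.load("p.npy");K=np.array([[d["fx"],0,d["cx"]],[0,d["fy"],d["cy"]],[0,0,1]])
    for n,u,v,z in pts:
        q=cv2.undistortPoints(np.array([[[u,v]]],float),K,np.array([d["k1"],0,0,0.]))[0,0]
        r=R@H[:3,:3]@np.r_[q,1];o=R@H[:3,3]+e;X=o+r*(z-o[2])/r[2]
        c,si=np.cos(p[2]),np.sin(p[2]);f=X[:2]-p[:2];print(n,X.round(4),"inj",np.round([c*f[0]+si*f[1],-si*f[0]+c*f[1]],4))
E
python3 - <<'E'
from h import *
from rig import imaging
w=np.load("w2.npz");d=imaging.snapshot("wrist")
wr(d,w["R"],w["e"],[("L",128,143,.305),("R",295,157,.305),("plug",216,69,.271),("nutL",89,97,.283),("nutR",342,98,.283)])
E
```

```text
L [0.5227 0.105  0.305 ] inj [-0.1039  0.04  ]
R [0.5202 0.0108 0.305 ] inj [-0.1121 -0.0539]
plug [0.569  0.0628 0.271 ] inj [-0.0602 -0.005 ]
nutL [0.5479 0.1391 0.283 ] inj [-0.0767  0.0725]
nutR [ 0.5553 -0.0161  0.283 ] inj [-0.0787 -0.0829]
```

Call:
move_arm --pt "-0.33 0 0 0" --pt "-0.33 0 0 0" --pt "-0.25 0 0 0" --pt "-0.2 0 0 0" --pt "-0.2 0 0 0" --pt "-0.2 0 0 0"

```text
t: 3.68
ee_pos: [0.5458, 0.0206, 0.2985]
tool_rot: [-0.069, 2.19, -2.191]
contact_force: [-6.2, -1.2, 1.8]
finger_gap: 0.001
```

```bash
python3 - <<'E'
from h import *
from rig import imaging
p=np.load("p.npy");p[0]+=.0015;p[1]-=.003;np.save("p.npy",p)
s,R=st();np.savez("w3.npz",R=R,e=s["ee_pos"])
d=imaging.snapshot("wrist")["color"][:,:,::-1];cv2.imwrite("pics/wrist3.png",d)
d=imaging.snapshot("scene")["color"][:,:,::-1];cv2.imwrite("pics/scene3.png",cv2.resize(d[140:300,220:420],None,fx=4,fy=4)[:600])
E
```

```text
t 3.675 inj xy [-0.0872 -0.0426] z 0.2985 gap 0.001 F [-6.2 -1.2  1.8]
tool x [-0.998 -0.062  0.001] q [-0.03  0.24  1.38 -0.    1.52  1.48]
```

View pics/wrist3.png

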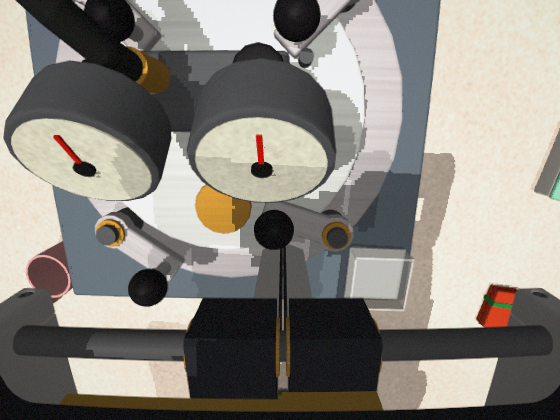

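View pics/scene3.png

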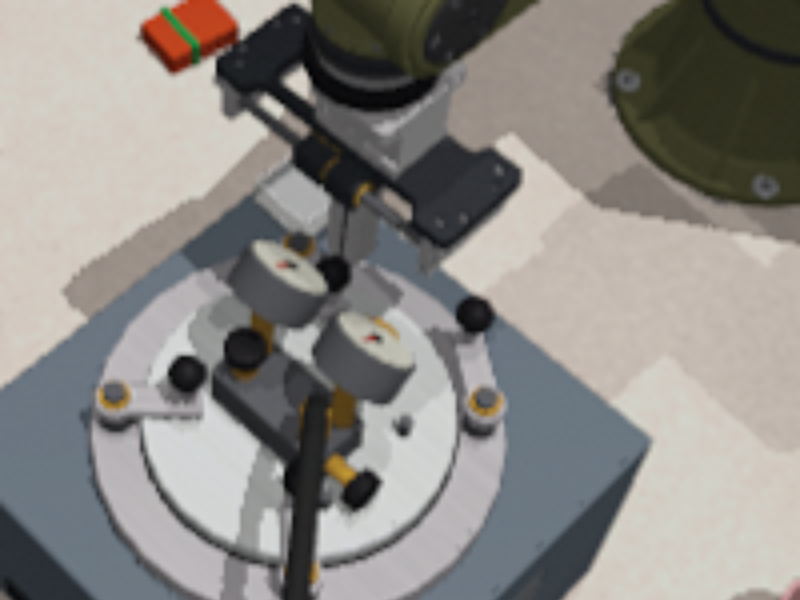

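Call:
move_arm --pt "-0.12 0 0 0" --pt "-0.1 0 0 0" --pt "-0.06 0 0 0"

```text
t: 4.15
ee_pos: [0.5622, 0.0214, 0.2981]
tool_rot: [-0.069, 2.191, -2.191]
contact_force: [-6.8, -0.2, 0.8]
finger_gap: 0.004
```

Call:
move_arm --pt "-0.03 0 0 0" --pt "-0.03 0 0 0"

```text
t: 4.4
ee_pos: [0.5646, 0.0217, 0.2979]
tool_rot: [-0.072, 2.192, -2.193]
contact_force: [-21.9, -3.2, 4.2]
finger_gap: 0.006
```

```bash
python3 - <<'E'
from h import *
from rig import imaging
s,R=st();np.savez("w4.npz",R=R,e=s["ee_pos"])
d=imaging.snapshot("wrist")["color"][:,:,::-1];cv2.imwrite("pics/wrist4.png",d)
E
```

```text
t 4.4 inj xy [-0.0684 -0.0427] z 0.2979 gap 0.006 F [-21.9  -3.2   4.2]
tool x [-0.998 -0.061  0.004] q [-0.03  0.29  1.33 -0.    1.53  1.48]
```

View pics/wrist4.png

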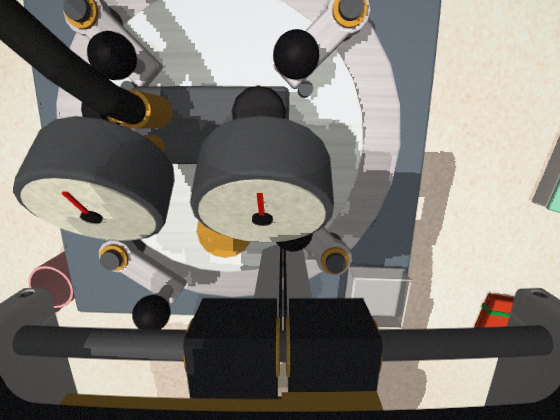

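Force rose to 22 N just where the end stop should be. In the view, the right ball sits behind the gauge rim at (297,240). Next I back off and go to the left clamp.

Call:
move_arm --pt "0.4 0 0 0" --pt "0.5 0 0 0" --pt "0.5 0 0 0" --pt "0.45 0 0 0" --pt "0 0 -0.71 0" --pt "0 0 -0.71 0" --pt "0 0 0 0" --pt "0 0 0 0"

```text
t: 5.45
ee_pos: [0.4503, 0.0997, 0.2981]
tool_rot: [-0.067, 2.19, -2.19]
contact_force: [0.3, -1.1, 0.0]
finger_gap: 0.006
```

```bash
python3 - <<'E'
from h import *
from rig import imaging
s,R=st();np.savez("w5.npz",R=R,e=s["ee_pos"])
d=imaging.snapshot("wrist")["color"][:,:,::-1];cv2.imwrite("pics/wrist5.png",d)
E
```

```text
t 5.45 inj xy [-0.1778  0.0421] z 0.2981 gap 0.006 F [ 0.3 -1.1  0. ]
tool x [-0.998 -0.062 -0.001] q [ 0.14  0.04  1.61 -0.    1.49  1.65]
```

View pics/wrist5.png

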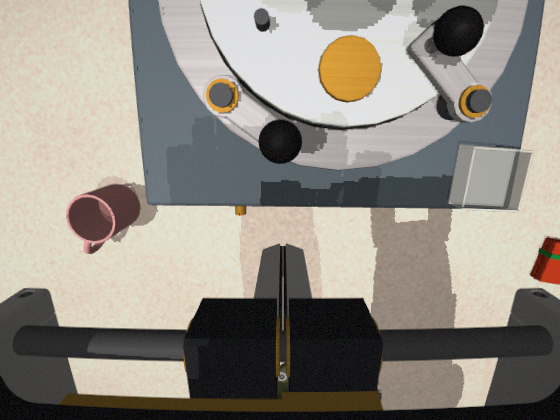

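The right clamp now points to the axis, with its ball at (458,30). The left ball at (280,142) is straight ahead of the fingers at (283,247), so I make the same push.

Call:
move_arm --pt "-0.33 0 0 0" --pt "-0.33 0 0 0" --pt "-0.25 0 0 0" --pt "-0.2 0 0 0" --pt "-0.2 0 0 0" --pt "-0.2 0 0 0"

```text
t: 6.25
ee_pos: [0.5406, 0.1044, 0.2978]
tool_rot: [-0.068, 2.192, -2.192]
contact_force: [-5.8, -0.8, 1.5]
finger_gap: 0.003
```

```bash
python3 - <<'E'
from h import *
from rig import imaging
s,R=st()
d=imaging.snapshot("wrist")["color"][:,:,::-1];cv2.imwrite("pics/wrist6.png",d)
E
```

```text
t 6.25 inj xy [-0.0874  0.0414] z 0.2978 gap 0.003 F [-5.8 -0.8  1.5]
tool x [-0.998 -0.06   0.002] q [ 0.12  0.25  1.37 -0.    1.52  1.63]
```

View pics/wrist6.png

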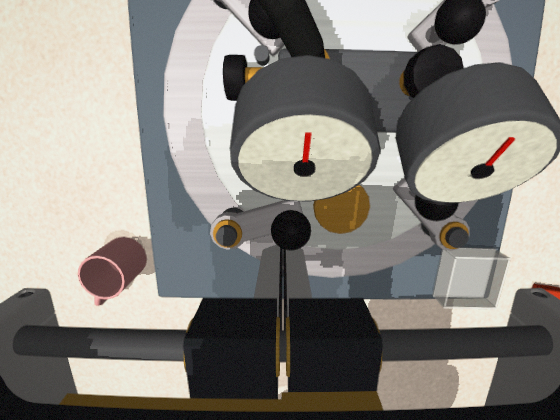

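The left ball (291,230) is being pushed squarely with 6 N.

Call:
move_arm --pt "-0.12 0 0 0" --pt "-0.1 0 0 0" --pt "-0.06 0 0 0"

```text
t: 6.68
ee_pos: [0.5569, 0.1059, 0.2976]
tool_rot: [-0.069, 2.192, -2.192]
contact_force: [-6.8, 0.7, -0.2]
finger_gap: 0.007
```

Call:
move_arm --pt "-0.03 0 0 0" --pt "-0.03 0 0 0"

```text
t: 6.92
ee_pos: [0.5601, 0.106, 0.2975]
tool_rot: [-0.07, 2.192, -2.192]
contact_force: [-15.3, -0.3, 0.7]
finger_gap: 0.004
```

Call:
move_arm --pt "-0.02 0 0 0" --pt "0 0 0 0"

```text
t: 7.18
ee_pos: [0.5603, 0.1061, 0.2975]
tool_rot: [-0.073, 2.193, -2.193]
contact_force: [-17.6, -1.2, 1.9]
finger_gap: 0.002
```

Call:
move_arm --pt "0.4 0 0 0" --pt "0.5 0 0 0" --pt "0.6 0 0 0" --pt "0.8 0 0 0" --pt "0 -0.9 0 0" --pt "0 -0.9 0 0" --pt "0.3 0 0 0" --pt "0 0 0 0" --pt "0 0 0 0"

```text
t: 8.3
ee_pos: [0.4068, 0.097, 0.4053]
tool_rot: [-0.068, 2.191, -2.191]
contact_force: [0.2, -0.3, -0.4]
finger_gap: 0.004
```

```bash
python3 - <<'E'
from h import *
from rig import imaging
s,R=st()
for n in("wrist","scene","side"):
    d=imaging.snapshot(n)["color"][:,:,::-1]
    if n=="scene": d=cv2.resize(d[140:290,190:390],None,fx=4,fy=4,interpolation=cv2.INTER_CUBIC)
    if n=="side": d=cv2.resize(d[160:285,150:310],None,fx=4.8,fy=4.8,interpolation=cv2.INTER_CUBIC)
    cv2.imwrite(f"pics/{n}7.png",d)
E
```

```text
t 8.3 inj xy [-0.2214  0.0421] z 0.4053 gap 0.004 F [ 0.2 -0.3 -0.4]
tool x [-0.998 -0.061  0.001] q [ 0.15 -0.07  1.48 -0.    1.73  1.66]
```

View pics/wrist7.png

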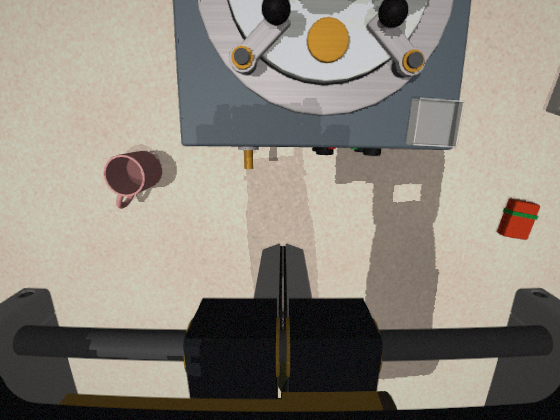

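View pics/scene7.png

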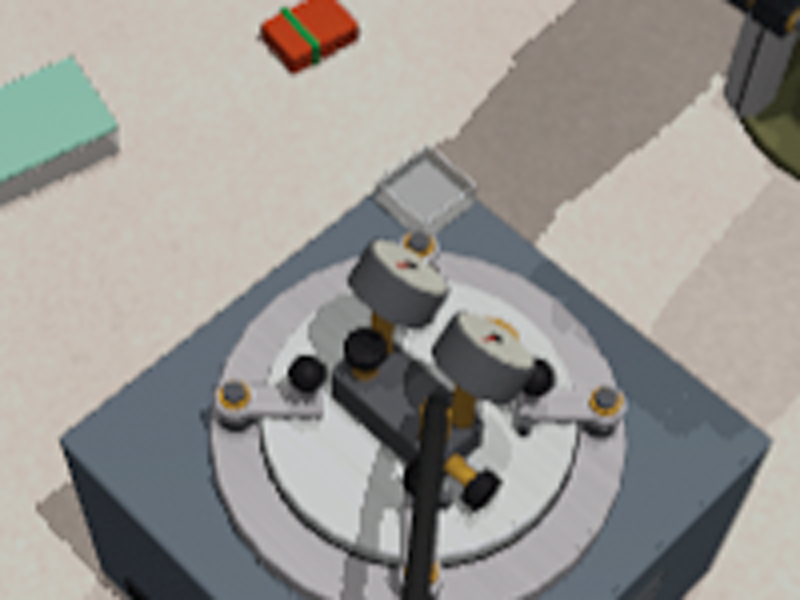

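View pics/side7.png

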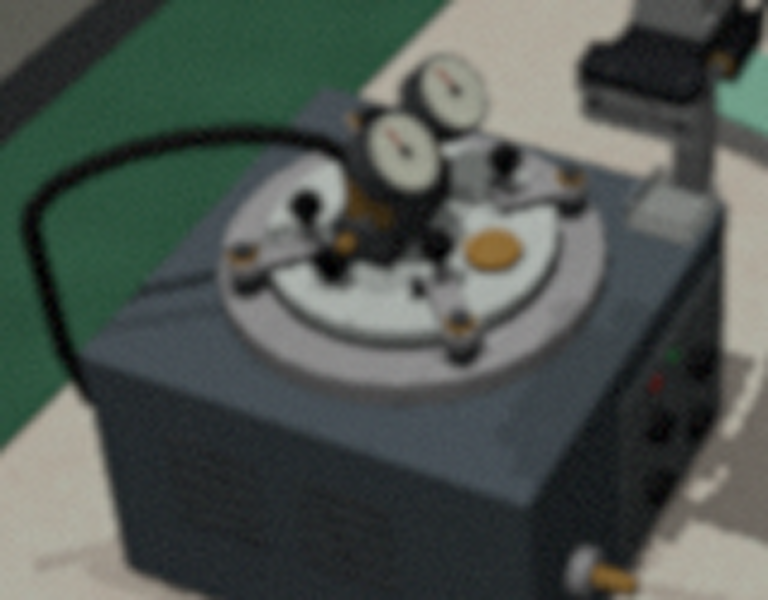

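```bash
python3 - <<'E'
from h import *
from rig import imaging
s,R=st();d=imaging.snapshot("wrist")
wr(d,R,s["ee_pos"],[("L",275,10,.305),("nutL",242,57,.283),("R",393,13,.305),("nutR",414,60,.283)])
sd=imaging.snapshot("side");sc=imaging.snapshot("scene");p=np.load("p.npy")
for n,d,u,v,k in(("side L",sd,150+437/4.8,160+243/4.8,"L"),("side R",sd,150+505/4.8,160+159/4.8,"R"),("scene L",sc,190+537/4,140+377/4,"L")):
    print(n,[u,v],[(t,proj(d,world(p+[-.0015,.003,0,0,0],ball(k,t),.305)).round(1)[0]) for t in(0,.1,.2,.3)])
E
```

```text
t 8.45 inj xy [-0.2214  0.0423] z 0.4053 gap 0.006 F [-0.  -0.3  0.4]
tool x [-0.998 -0.061  0.001] q [ 0.15 -0.07  1.48  0.    1.73  1.66]
L [0.5792 0.1134 0.305 ] inj [-0.0483  0.048 ]
nutL [0.546  0.1419 0.283 ] inj [-0.0797  0.0785]
R [0.5842 0.0166 0.305 ] inj [-0.0492 -0.0489]
nutR [ 0.5545 -0.0149  0.283 ] inj [-0.0807 -0.0785]
side L [241.04166666666669, 210.625] [(0, array([240.5, 212.3])), (0.1, array([242., 212.])), (0.2, array([243.4, 211.8])), (0.3, array([244.9, 211.7]))]
side R [255.20833333333334, 193.125] [(0, array([254.5, 194.1])), (0.1, array([255., 195.])), (0.2, array([255.7, 195.7])), (0.3, array([256.5, 196.5]))]
scene L [324.25, 234.25] [(0, array([324.2, 234. ])), (0.1, array([324.2, 232.4])), (0.2, array([324.4, 230.8])), (0.3, array([324.7, 229.2]))]
```

```bash
python3 -c "
from rig import arm
print(arm.job_done())"
```

```text
the job is handed in; nothing more can be done
None
```

Both front clamps are swung fully in over the lid, and I handed the job in with the arm drawn clear and about 8.5 s on the clock. I pushed each ball straight back with the closed fingers pointing down, at ball height and in front of the gauges, because the moves cannot tilt the tool.

- **Clamps at their stops:** the wrist force rose from about 7 N to 22 N (right) and 18 N (left) where the end stops should be. From the retreated arm, the wrist camera put the balls at (-48, 48) and (-49, -49) mm from the lid's axis; fully closed is (-48, ±48). The scene camera (left ball) and the side camera (both balls) also fit nearly closed.
- **Back clamps and gauges:** in the last pictures both looked as they did at the start. I saw no sign of contact with the gauges.
- **Tray, mould, cup and box:** they look where they stood, judged by eye only. The last pictures show them only in part, and I did not measure their positions.
- **Disagreements:** the wrist camera first placed the machine 3 to 7 mm further right than the scene and side cameras did. I shifted my estimate 3 mm right and 1.5 mm back, and the final readings agreed with it. In the side view both balls read 1 to 2 pixels higher than the model predicts.

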